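Unlock the tea chest and leave its lid resting open

ROBOT

A 6-joint arm with a two-finger parallel gripper is mounted at the origin on a cart in front of the work surface, level with it; the furniture and walls round the work are solid. World frame = base frame: x ahead of the robot, y to its left, z up, the work surface at z = 0. Lengths are in m, angles in degrees, forces in N, time in s.
With the tool pointing down it reaches from about 0.25 to 0.725 m from the base axis. Payload 9.7 kg.
Tool frame: the origin (TCP) lies between the finger pads; the fingertips stand 25 mm ahead of it and the grasp point (between the pads) lies 6 mm ahead of it; z points along the fingers, y is the line along which they close (so a half turn about z gives the same grasp; the last joint's range is limited). The gripper opens to 85 mm and grips with 20 to 120 N. Pads are 22 mm wide; open, the fingers measure 114 mm over their backs; the gripper's body (76 mm by 85 mm) begins 54 mm behind the grasp point. The pads swing forward as they close: fully open they stand 13 mm farther back than shut.
Start: joints at [67.093, 4.979, 10.078, 95.1, 0, 90], TCP at [0.214, 0.507, 0.256] pointing down, gripper open.
Joint ranges: [-179.16, 179.16], [-48.56, 103.87], [-65.8, 70.77], [-126.05, 130.52], [-82.76, 87.17], [-180, 180]. Speed limits (degrees/s): [127.2, 127.2, 147.25, 180, 180, 180].

INTERFACE

Orientations are given as [roll, pitch, yaw] about the fixed x, y, z axes, in that order (R = Rz(yaw) Ry(pitch) Rx(roll)).
In Python, from workcell import bot gives the robot as it stands.
- The arm moves only by the tool drive_effector, called after ">>>" as name(argument=value, ...) on one line, values as JSON. Schema: {"type":"object","properties":{"increments":{"type":"string"},"grip_force":{"type":"number"},"only":{"type":"string"},"quiet":{"type":"boolean"},"lines":{"type":"string"}},"required":["increments"],"additionalProperties":false}. increments is a string of 1 to 5 rows, one to a line, with the numbers parted by spaces; each row has 5 numbers: dx, dy, dz in m, then a turn about the tool's z in degrees, then the finger opening in m; each row is the pose to reach, as a shift and turn from the pose commanded when the call began, along the tool's axes at that moment; what a row does not reach only later rows make up. A row lasts 1/12 s, in which the tool goes at most 0.0417 m and 7.16 degrees, less where a joint would pass 70% of its speed; a pose out of reach is approached as far as the arm can. The fingers move at their own pace and stop on an object; grip_force is the grip in N (left out, the last holds). Time passes only in rows, so rows that do not move let the fingers close. The tool returns the time, the measured TCP pose, the force, the opening and the grip force at its end. only (a regular expression) keeps the lines of the reply that match it, lines (a string "A,B") keeps lines A to B, and quiet returns only ok. Input that does not fit is refused with a message, and nothing moves.
- bot.get_obs(): the state, without advancing time (a new reading comes with each control period).
- bot.camera(name): name is "side" or "top" or "wrist"; returns the picture (384x512x3 uint8, blue, green, red); there is no depth.
- bot.camera_info(name): a dict with "mtx" (3x3 intrinsics, pixels), "extrinsics" (4x4, takes a point from camera to world coordinates). Camera axes: x right, y down, z forward; pixel columns grow to the right and rows downward; lengths in m; the calibration is good to about 2 mm. A picture is of the moment at which its call begins: read the wrist's pose just before it. camera_info takes no time and is no camera call; for the wrist camera it gives the pose at the moment of the call.
- bot.job_done(): hands the job in; it is judged then, once.
The state is a dict: "time": time; "q": joint angles; "qd": joint speeds; "joint_efforts": joint torques, N m; "ee_pos": TCP position; "tcp_rot": TCP orientation; "wrist_force": force on the tool from outside, world axes, zero at the start; "torque": the same for the moment, N m; "opening": finger opening in m; "grasp_force": force on a finger pad.
Only numpy, scipy, OpenCV 4.12 (cv2) and the standard library are available. Lean on these libraries where they do the work, as an engineer would, in place of code of your own. Each camera call takes 0.05 s, during which the arm holds its last target. There are 200 camera calls.

TASK

Open the tea chest for breakfast: push the winged key fully down into the keyhole in the chest's steel lock plate, turn it clockwise as far as it goes to draw the bolt, and leave the key turned in the lock. Then lift the counterweighted lid past its balance point so that it rests open by itself, without shifting or knocking over the crockery round about.

Things in the scene. Friction and masses are not known exactly. Their poses are not given: they have to be found in the camera images.
- key: key, 82 mm tall, 0.14 kg, upright on the worktop; origin at centre of its foot, z up. Steel shank 24 mm round (foot tapered to 21 mm); two wings toward +x and -x, 5 to 17 mm up, 42 mm over both, 9 mm thick, rounded below. Collar 36 mm round, 27 to 32 mm up. Grip: flat black paddle 64 mm along x, 12 mm thick (y), 42 to 82 mm up. Same after a half turn
- tea_chest: dark wooden chest fixed to the worktop, 130 mm deep (x), 310 mm wide (y), origin at the centre of its underside, front to -x. Its right-hand end (y -155 to -65 mm) is a fixed lock bay with a steel lock plate on top; the rest is the tea compartment under the lid. Lid and plate top are about 150 mm above the worktop
- keyhole (a point): centre of the keyhole at the top face of the steel lock plate (76 mm square, 8 mm thick), 150 mm up; chest's axes. Bore 27.5 mm with two notches along x: 45.5 mm over both, 12.5 mm wide. The key enters upright, its x along this x (either way). Home: collar on the plate, foot 27 mm below this point; only then do the wings clear the plate and turn, and are then caught under it
- lock_plug (a joint): angle of the lock plug turned by the key's wings, rad: 0 locked (start), grows clockwise seen from above, stop at 1.25 (70 degrees). Needs about 0.1 N m after about 0.07 rad of free play; stays where left. The hidden bolt is clear of the lid from about 0.9 rad on; before that the lid's edge lifts only about 3 mm
- chest_lid (a joint): opening angle of the lid, rad: 0 shut (start), stop at 1.75 (100 degrees, leaning back). A steel counterweight bar, 41 mm above and behind the hinge when shut, makes it balance at about 1.0 rad: below that it falls shut, beyond that it falls gently open and stays
- lid_edge (a point): middle of the lid's front edge, on the axis of its rounded nose (7 mm radius, along the chest's y). Shut, it is 145 mm above the worktop and the lip juts 37 mm out from the chest's front wall, so fingers can hook it from below. Lid 217 mm wide, 14 mm thick; about 1.5 N here lifts it
- lid_hinge (a point): middle of the lid's hinge axis at the chest's back upper edge, 137 mm above the worktop, axis along the chest's y; chest's axes. lid_edge swings round it at 160 mm radius (8 mm above it when shut), up and towards the chest's +x
- creamer: small steel milk jug, 58x85x68 mm, bystander; origin at its underside
- side_plate: white side plate, 144 mm across, 16 mm high, lying in front of the chest, bystander; origin at the centre of its underside
- glass: upturned glass tumbler, 62 mm across, 119 mm high, standing behind the chest's right-hand end, left of the tray, bystander; origin at the centre of its underside

How it is judged (in metres and radians):
On the way, in this order (a step that is already met when the one before it is completed fails the run):
1. the key is fully home in the keyhole, its collar on the plate (z of key in the frame of keyhole below -0.0245 m and horizontal distance between key and keyhole below 0.005 m and angle between key's own z axis and vertical below 0.12 rad), for 0.2 s.
2. the key has turned the lock until the bolt is drawn (value of joint lock_plug above 1 rad and z of key in the frame of keyhole below -0.022 m), for 0.2 s.
At the end, for the whole second after the job is handed in: The lid rests open by itself beyond 1.5 rad (86 degrees), the key stands at rest in the lock, at least 22 mm deep and within 6 mm of its axis, with the lock turned more than 1.0 rad (all of step 2 and value of joint chest_lid above 1.5 rad and horizontal distance between key and keyhole below 0.006 m and linear speed of key below 0.03 m/s); the robot touches nothing.
It fails at once if a bystander is shifted by more than 30 mm or knocked over (distance of any of creamer, side_plate, glass from where it was at the start of the episode above 0.03 m or angle between any of creamer, glass's own z axis and vertical above 0.5 rad).
It also fails if it takes over 61 s, if anything falls off the work surface, if the arm or the gripper's body presses on something with over 40 N, if the wrist force passes 120 N, or if a joint passes its speed limit or range.

## Working session

There is one attempt and no reset: what is moved stays moved. The work goes in short steps, Python scripts to look and compute and a tool call to move; the robot and the scene stay as the last step left them, time stands still between calls to the robot, and variables do not carry over. Pictures are saved under pics/ and viewed, at most 13 in all, crops included, and the job is handed in when it is done.

```bash
ls; mkdir -p pics
```

Run:
```python
from workcell import bot
import cv2,numpy as np
for n in ["top","side"]:
    im=bot.camera(n); cv2.imwrite(f"pics/{n}0.png",im)
    i=bot.camera_info(n); print(n,np.round(i["mtx"],1).tolist(),np.round(i["extrinsics"],4).tolist())
o=bot.get_obs();print(o["time"],o["ee_pos"],o["tcp_rot"],o["opening"])
```

```text
pics
workcell.py
top [[437.2, 0.0, 257.0], [0.0, 437.2, 186.5], [0.0, 0.0, 1.0]] [[0.0188, -0.9805, 0.1958, 0.3187], [-0.9996, -0.023, -0.0191, -0.0308], [0.0232, -0.1953, -0.9805, 1.4481], [0.0, 0.0, 0.0, 1.0]]
side [[455.3, 0.0, 253.2], [0.0, 455.3, 196.2], [0.0, 0.0, 1.0]] [[-0.9998, 0.0191, 0.0087, 0.5988], [0.0047, 0.6072, -0.7945, 0.9954], [-0.0205, -0.7943, -0.6072, 0.9208], [0.0, 0.0, 0.0, 1.0]]
0.1 [0.21401597 0.50645563 0.25566215] [-1.79931826e+02  2.09658461e-03  1.57094118e+02] 0.08531184666916186
```

View pics/top0.png

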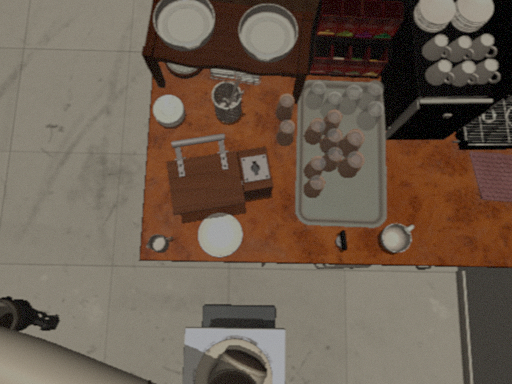

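View pics/side0.png

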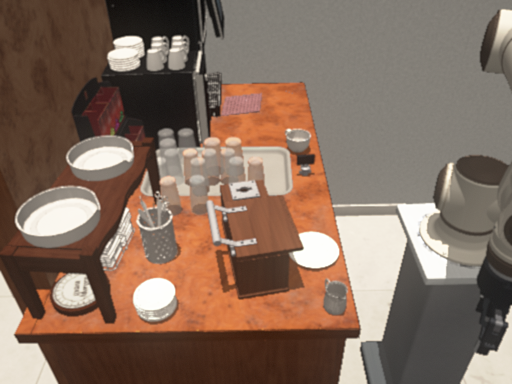

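The top picture shows the key at about (342,240), the keyhole at (256,168) and the lid left of it. The side picture has the key at about (305,163) and the keyhole at (243,188). I'll zoom in next.

Create h.py:
```python
from workcell import bot
import cv2,numpy as np
def ray(n,uv,info=None):
    i=info or bot.camera_info(n);T=np.array(i["extrinsics"]);K=np.array(i["mtx"])
    return T[:3,3],T[:3,:3]@np.linalg.inv(K)@[*uv,1]
def atz(n,uv,z,info=None):
    o,d=ray(n,uv,info);return np.round(o+d*(z-o[2])/d[2],4)
def proj(n,p,info=None):
    i=info or bot.camera_info(n);T=np.linalg.inv(np.array(i["extrinsics"]));c=np.array(i["mtx"])@(T@[*p,1])[:3];return c[:2]/c[2]
```

Run:
```python
import cv2,numpy as np
def crop(n,x,y,w,h,W,H):
    im=cv2.imread(f"pics/{n}0.png")[y:y+h,x:x+w]; im=cv2.resize(im,(W,H),interpolation=cv2.INTER_CUBIC)
    return cv2.convertScaleAbs(im,alpha=1.5,beta=15)
a=np.hstack([crop("top",320,220,40,30,400,300),crop("side",285,143,40,30,400,300)])
b=np.hstack([crop("top",160,125,120,90,400,300),crop("side",200,170,120,90,400,300)])
cv2.imwrite("pics/c1.png",np.vstack([a,b]))
```

```text
(no output)
```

View pics/c1.png

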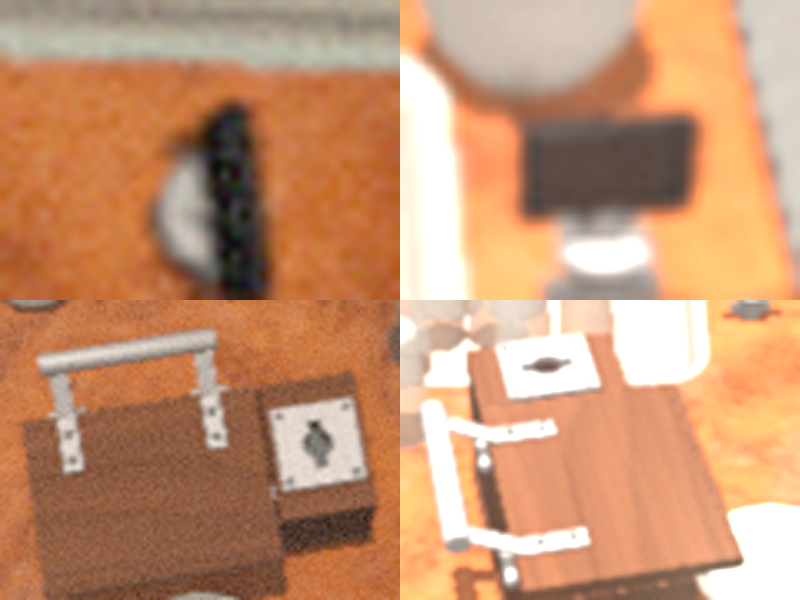

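Run:
```python
from h import *
T=lambda x,y:(160+x*.3-.35,125+(y-300)*.3-.35)
S=lambda x,y:(200+(x-400)*.3-.35,170+(y-300)*.3-.35)
print("hole",atz("top",T(318,442),.15),atz("side",S(546,366),.15))
c=[atz("top",T(*p),.15)[:2] for p in[(268,410),(355,397),(370,475),(282,492)]];print(c,np.mean(c,0))
for a,b in((0,1),(3,2),(3,0),(2,1)):
  d=c[b]-c[a];print(np.hypot(*d),np.degrees(np.arctan2(d[1],d[0])))
c=[atz("side",S(*p),.15)[:2] for p in[(495,343),(582,333),(603,388),(508,400)]];print(c,np.mean(c,0))
for a,b in((0,1),(3,2),(3,0),(2,1)):
  d=c[b]-c[a];print(np.hypot(*d),np.degrees(np.arctan2(d[1],d[0])))
im=cv2.imread("pics/top0.png")[222:256,325:355].max(2)
n,l,s,ce=cv2.connectedComponentsWithStats((im<55).astype(np.uint8))
print(s,ce)
k=[i for i in range(1,n) if s[i,4]>20]
for i in k:
  ys,xs=np.where(l==i);r=cv2.minAreaRect(np.c_[xs+325,ys+222].astype(np.float32));bx=cv2.boxPoints(r);print(r)
  for p in bx:print(atz("top",p,.082))
# side: paddle top edge
for p in [(298,155.2),(314.5,155.0),(297,164.5),(313.5,164.5)]:print("side",atz("side",p,.082),atz("side",p,.042))
```

```text
hole [ 0.6378 -0.049   0.15  ] [ 0.6373 -0.0459  0.15  ]
[array([ 0.6669, -0.0024]), array([ 0.6813, -0.0823]), array([ 0.6079, -0.0971]), array([ 0.5902, -0.0172])] [ 0.636575 -0.04975 ]
0.08118725269400362 -79.78352416879267
0.08183703318180591 -77.50916165541159
0.0781148513408303 10.921541223287253
0.07487723285485384 11.399972912490874
[array([ 0.6822, -0.081 ]), array([ 0.6062, -0.0936]), array([ 0.5892, -0.0134]), array([6.683e-01, 5.000e-04])] [ 0.636475 -0.046875]
0.0770373935176938 -170.5865858291891
0.08031201653550986 -170.03334721065966
0.08267684077176632 -80.3212103767505
0.0819819492327427 -78.0321544778553
[[  0   0  30  34 924]
 [ 14   9   8  20  96]] [[14.15909091 16.28030303]
 [17.78125    18.61458333]]
((342.5705871582031, 240.41763305664062), (18.867341995239258, 6.135720729827881), 85.60128784179688)
[ 0.4544 -0.3167  0.082 ]
[ 0.4563 -0.336   0.082 ]
[ 0.3979 -0.3393  0.082 ]
[ 0.396  -0.3201  0.082 ]
side [ 0.456  -0.3289  0.082 ] [ 0.4492 -0.392   0.042 ]
side [ 0.3996 -0.3281  0.082 ] [ 0.3901 -0.3912  0.042 ]
side [ 0.4641 -0.2714  0.082 ] [ 0.4577 -0.3318  0.042 ]
side [ 0.4095 -0.2695  0.082 ] [ 0.4004 -0.3298  0.042 ]
```

Add to h.py:
```python
from scipy.spatial.transform import Rotation as Ro
def want(p,yaw):
    o=bot.get_obs();R=Ro.from_euler("xyz",o["tcp_rot"],degrees=True).as_matrix()
    d=R.T@(np.array(p)-o["ee_pos"]);t=(o["tcp_rot"][2]-yaw+180)%360-180
    print("d",np.round(d,4),"turn",round(t,2),"q",np.round(o["q"],1),"t",o["time"],"pos",np.round(o["ee_pos"],4),np.round(o["tcp_rot"],2),"F",np.round(o["wrist_force"],1))
```

```text
(no output)
```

>>> drive_effector(increments="-0.1 -0.13 0 -25 0.085\n-0.1 -0.13 0 -25 0.085\n-0.1 -0.13 0 -25 0.085\n-0.1 -0.13 0 -25 0.085")

```text
time: 0.43
ee_pos: [0.2554, 0.3462, 0.2556]
tcp_rot: [-179.9, -0.0, -177.5]
wrist_force: [1.4, -0.4, 0.0]
opening: 0.085
grasp_force: 0.0
```

```bash
python3 -c "
from h import *
want((.427,-.329,.256),182.5)"
```

```text
d [-1.415e-01 -6.822e-01  1.000e-04] turn 0.04 q [ 53.6 -11.2  -5.5  95.8  -0.   51. ] t 0.4333 pos [0.2554 0.3462 0.2556] [-1.7995e+02 -3.0000e-02 -1.7746e+02] F [ 1.4 -0.4  0. ]
```

>>> drive_effector(increments="-0.04 -0.2 0 0 0.085\n-0.04 -0.2 0 0 0.085\n-0.04 -0.2 0 0 0.085\n-0.04 -0.2 0 0 0.085\n-0.04 -0.2 0 0 0.085")

```text
time: 0.85
ee_pos: [0.3025, 0.1475, 0.2562]
tcp_rot: [-180.0, 0.0, -177.9]
wrist_force: [0.5, -0.2, 0.2]
opening: 0.0852
grasp_force: 0.0
```

>>> drive_effector(increments="-0.04 -0.2 0 0 0.085\n-0.04 -0.2 0 0 0.085\n-0.04 -0.2 0 0 0.085\n-0.04 -0.2 0 0 0.085\n-0.04 -0.2 0 0 0.085")

```text
time: 1.27
ee_pos: [0.3499, -0.0513, 0.2563]
tcp_rot: [-180.0, 0.0, -177.9]
wrist_force: [0.8, 1.0, 0.2]
opening: 0.0848
grasp_force: 0.0
```

>>> drive_effector(increments="-0.04 -0.2 0 0 0.085\n-0.04 -0.2 0 0 0.085\n-0.04 -0.2 0 0 0.085\n-0.04 -0.2 0 0 0.085\n-0.04 -0.2 0 0 0.085")

```text
time: 1.68
ee_pos: [0.3972, -0.2499, 0.2558]
tcp_rot: [180.0, -0.0, -178.0]
wrist_force: [1.1, 1.4, 0.6]
opening: 0.0849
grasp_force: 0.0
```

```bash
python3 -c "
from h import *
want((.427,-.329,.256),182.5)"
```

```text
d [-0.027  -0.0801 -0.0002] turn -0.47 q [-32.2  -6.   -0.9  95.1  -0.  -34.2] t 1.6833 pos [ 0.3972 -0.2499  0.2558] [ 1.8000e+02 -1.0000e-02 -1.7797e+02] F [1.1 1.4 0.6]
```

>>> drive_effector(increments="-0.013 -0.04 0.02 0 0.085\n-0.027 -0.08 0.04 0 0.085\n-0.027 -0.08 0.05 0 0.085\n-0.027 -0.08 0.05 0 0.085")

```text
time: 2.02
ee_pos: [0.4266, -0.3277, 0.2017]
tcp_rot: [179.8, -0.3, -178.0]
wrist_force: [0.3, -0.5, 0.6]
opening: 0.0852
grasp_force: 0.0
```

Run:
```python
from h import *
want((.427,-.329,.2),182.5)
i=bot.camera_info("wrist");im=bot.camera("wrist")
np.save("w1.npy",np.r_[np.array(i["mtx"]).ravel(),np.array(i["extrinsics"]).ravel()])
for z in(.082,):print([np.round(proj("wrist",p,i)) for p in((.427,-.329,.082),(.459,-.329,.082))])
cv2.imwrite("pics/w1.png",im)
```

```text
d [-0.0003 -0.0013  0.0017] turn -0.54 q [-37.5   2.9   1.8  89.3  -0.  -39.5] t 2.0167 pos [ 0.4266 -0.3277  0.2017] [ 179.78   -0.29 -178.04] F [ 0.3 -0.5  0.6]
[array([251., 193.]), array([250., 230.])]
```

View pics/w1.png

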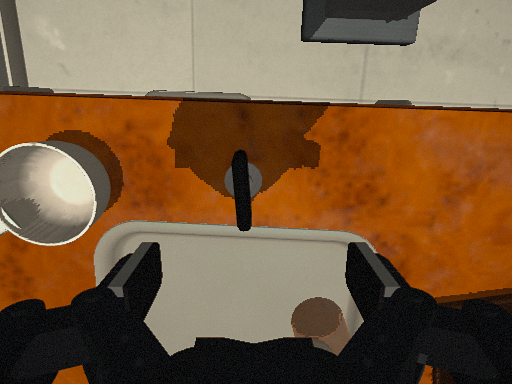

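The wrist picture shows the paddle from (240,151) to (245,230), centred near (242,191).

Run:
```python
from h import *
a=np.load("w1.npy");i=dict(mtx=a[:9].reshape(3,3),extrinsics=a[9:].reshape(4,4))
im=cv2.imread("pics/w1.png").max(2)[140:240,215:270]
n,l,s,c=cv2.connectedComponentsWithStats((im<40).astype(np.uint8))
k=1+np.argmax(s[1:,4]);ys,xs=np.where(l==k);r=cv2.minAreaRect(np.c_[xs+215,ys+140].astype(np.float32));print(r)
b=cv2.boxPoints(r);p=np.array([atz("wrist",q,.082,i) for q in b]);print(p,p.mean(0))
x,y,vx,vy=0,0,0,0
v=cv2.fitLine(np.c_[xs+215,ys+140].astype(np.float32),cv2.DIST_L2,0,.01,.01).ravel()
A=atz("wrist",v[2:]+30*v[:2],.082,i);B=atz("wrist",v[2:]-30*v[:2],.082,i);d=A-B;print("yaw",np.degrees(np.arctan2(d[1],d[0])),(A+B)/2)
print(i["extrinsics"][:3,3])
```

```text
((241.1617431640625, 190.10293579101562), (80.45462036132812, 16.413049697875977), 85.60128784179688)
[[ 0.3943 -0.3463  0.082 ]
 [ 0.393  -0.3339  0.082 ]
 [ 0.4583 -0.327   0.082 ]
 [ 0.4599 -0.3403  0.082 ]] [ 0.426375 -0.336875  0.082   ]
yaw 5.268522798926162 [ 0.4254  -0.33675  0.082  ]
[ 0.35573921 -0.3304957   0.31936543]
```

```bash
python3 -c "
from h import *
want((.426,-.3367,.069),185.4)"
```

```text
d [ 0.0004 -0.0107  0.1349] turn -3.39 q [-37.4   2.7   1.9  89.4   0.  -39.4] t 2.0667 pos [ 0.4265 -0.3264  0.2039] [ 179.82   -0.21 -177.99] F [-0.9  0.4  0.2]
```

>>> drive_effector(increments="0 -0.009 0.035 -3.4 0.085\n0 -0.009 0.07 -3.4 0.085\n0 -0.009 0.09 -3.4 0.085\n0 -0.009 0.09 -3.4 0.085")

```text
time: 2.4
ee_pos: [0.4261, -0.333, 0.1131]
tcp_rot: [179.8, -0.2, -174.5]
wrist_force: [-0.9, 0.5, 0.5]
opening: 0.0853
grasp_force: 0.0
```

Run:
```python
from h import *
want((.426,-.3367,.069),185.4)
i=bot.camera_info("wrist");im=bot.camera("wrist")
print(i["extrinsics"][:3,3])
want((.426,-.3367,.069),185.4)
m=im.max(2)[:,180:310]
n,l,s,c=cv2.connectedComponentsWithStats((m<40).astype(np.uint8))
for k in range(1,n):
  if s[k,4]>300:
    ys,xs=np.where(l==k);r=cv2.minAreaRect(np.c_[xs+180,ys].astype(np.float32));print(r,atz("wrist",r[0],.082,i))
    v=cv2.fitLine(np.c_[xs+180,ys].astype(np.float32),cv2.DIST_L2,0,.01,.01).ravel()
    A=atz("wrist",v[2:]+30*v[:2],.082,i);B=atz("wrist",v[2:]-30*v[:2],.082,i);d=A-B;print("yaw",np.degrees(np.arctan2(d[1],d[0])),(A+B)/2)
```

```text
d [ 0.0002 -0.0039  0.0441] turn 0.14 q [-38.    3.6  -7.2  79.5   0.  -43.6] t 2.4 pos [ 0.4261 -0.333   0.1131] [ 179.77   -0.22 -174.46] F [-0.9  0.5  0.5]
[ 0.35535916 -0.34024822  0.23070998]
d [ 0.0011 -0.003   0.0469] turn 0.14 q [-38.    3.6  -6.9  79.6   0.  -43.6] t 2.45 pos [ 0.4269 -0.3337  0.1159] [ 1.7990e+02 -1.0000e-01 -1.7446e+02] F [0.4 0.1 1.6]
((245.3949432373047, 234.53347778320312), (123.09500885009766, 22.807710647583008), 88.26429748535156) [ 0.4226 -0.3373  0.082 ]
yaw 5.676417311243789 [ 0.4227  -0.33755  0.082  ]
((244.5, 360.5), (45.0, 129.0), 90.0) [ 0.5022 -0.3306  0.082 ]
yaw 97.0439470297969 [ 0.50305 -0.3296   0.082  ]
```

>>> drive_effector(increments="0.001 -0.0035 0.03 0 0.085\n0.001 -0.0035 0.046 0 0.085\n0.001 -0.0035 0.046 0 0.085\n0.001 -0.0035 0.046 0 0.085")

```text
time: 2.78
ee_pos: [0.4275, -0.3387, 0.0725]
tcp_rot: [-179.9, 0.1, -174.5]
wrist_force: [0.6, 0.6, 0.0]
opening: 0.0852
grasp_force: 0.0
```

>>> drive_effector(increments="0 0 0 0 0\n0 0 0 0 0\n0 0 0 0 0\n0 0 0 0 0\n0 0 0 0 0", grip_force=60)

```text
time: 3.2
ee_pos: [0.4272, -0.3389, 0.0709]
tcp_rot: [-180.0, 0.0, -174.5]
wrist_force: [-0.9, 0.1, 0.2]
opening: 0.0247
grasp_force: 0.0
```

>>> drive_effector(increments="0 0 0 0 0\n0 0 0 0 0\n0 0 0 0 0\n0 0 0 0 0\n0 0 0 0 0", grip_force=60)

```text
time: 3.62
ee_pos: [0.4273, -0.339, 0.0709]
tcp_rot: [-180.0, 0.0, -174.5]
wrist_force: [-0.6, 0.4, 5.7]
opening: 0.0111
grasp_force: 78.9
```

>>> drive_effector(increments="0 0 -0.04 0 0\n0 0 -0.08 0 0\n0 0 -0.12 0 0\n0 0 -0.16 0 0\n0 0 -0.195 0 0")

```text
time: 4.03
ee_pos: [0.4267, -0.3386, 0.2676]
tcp_rot: [-180.0, 0.0, -174.5]
wrist_force: [1.5, -1.5, -1.6]
opening: 0.0111
grasp_force: 78.0
```

```bash
python3 -c "
from h import *
want((.66,-.13,.268),190.5)"
```

```text
d [-0.2522  0.1854 -0.0004] turn -5.01 q [-38.4   4.5  10.8  96.3  -0.  -43.9] t 4.0333 pos [ 0.4267 -0.3386  0.2676] [-1.7997e+02  2.0000e-02 -1.7451e+02] F [ 1.5 -1.5 -1.6]
```

>>> drive_effector(increments="-0.03 0.022 0 -5 0\n-0.06 0.044 0 -5 0\n-0.09 0.066 0 -5 0\n-0.12 0.088 0 -5 0\n-0.15 0.11 0 -5 0")

```text
time: 4.45
ee_pos: [0.5667, -0.2136, 0.2648]
tcp_rot: [180.0, -0.0, -169.5]
wrist_force: [0.6, -0.9, -1.2]
opening: 0.0115
grasp_force: 77.9
```

>>> drive_effector(increments="-0.03 0.022 0 0 0\n-0.06 0.044 0 0 0\n-0.09 0.067 0 0 0\n-0.09 0.067 0 0 0\n-0.09 0.067 0 0 0")

```text
time: 4.87
ee_pos: [0.643, -0.1309, 0.2635]
tcp_rot: [179.9, -0.1, -169.3]
wrist_force: [-0.6, -0.7, -0.8]
opening: 0.0114
grasp_force: 78.3
```

Run:
```python
from h import *
want((.66,-.13,.268),190.5)
i=bot.camera_info("wrist");im=bot.camera("wrist")
np.save("w2.npy",np.r_[np.array(i["mtx"]).ravel(),np.array(i["extrinsics"]).ravel()])
cv2.imwrite("pics/w2.png",im);print(proj("wrist",(.637,-.0475,.15),i))
```

```text
d [-0.0169 -0.0023 -0.0045] turn 0.17 q [-11.5  20.9  29.8  99.   -0.  -22.2] t 4.8667 pos [ 0.643  -0.1309  0.2635] [ 1.7995e+02 -1.4000e-01 -1.6933e+02] F [-0.6 -0.7 -0.8]
[360.44179195 206.19412927]
```

View pics/w2.png

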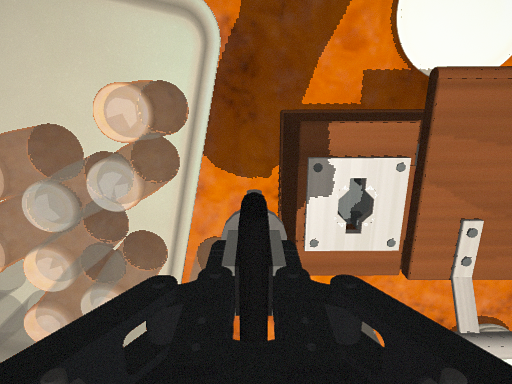

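The keyhole is at about (356,206), with its notches running from (358,178) to (353,233). The plate corners are about (307,157), (411,156), (406,251) and (305,250), and the paddle's near end is at about (255,193).

Run:
```python
from h import *
a=np.load("w2.npy");i=dict(mtx=a[:9].reshape(3,3),extrinsics=a[9:].reshape(4,4))
im=cv2.imread("pics/w2.png")
g=cv2.cvtColor(im,cv2.COLOR_BGR2GRAY)
cr=g[170:242,328:386]; m=(cr<150).astype(np.uint8)
n,l,s,c=cv2.connectedComponentsWithStats(m);k=1+np.argmax(s[1:,4]);print(s[k])
# plate plane homography: pts at z=.15
ys,xs=np.where(l==k);P=np.array([atz("wrist",(x+328,y+170),.15,i)[:2] for x,y in zip(xs,ys)])
r=cv2.minAreaRect((P*1000).astype(np.float32));print("hole rect mm",r,"mean",P.mean(0))
w,v=np.linalg.eigh(np.cov(P.T));print("yaw",np.degrees(np.arctan2(v[1,1],v[0,1])))
c=[atz("wrist",p,.15,i)[:2] for p in[(307,157),(411,156),(406,251),(305,250)]];print("plate",np.mean(c,0))
c=[atz("wrist",p,.15,i)[:2] for p in[(318,167.5),(402,167),(391,242.5),(314,243)]];print("rivets",np.mean(c,0),c)
for q in (255,193),(243,230),(267,230):print("paddle px",atz("wrist",q,.2746,i))
big=cv2.convertScaleAbs(cv2.resize(im[150:262,180:420],None,fx=3.3,fy=3.3,interpolation=cv2.INTER_CUBIC),alpha=1.8,beta=30)
cv2.imwrite("pics/w2c.png",big)
```

```text
[  10    8   36   56 1323]
hole rect mm ((637.7435913085938, -51.40741729736328), (45.19081115722656, 27.275421142578125), 10.813956260681152) mean [ 0.63727793 -0.05154671]
yaw -169.45217463117365
plate [ 0.637025 -0.050125]
rivets [ 0.637775 -0.050775] [array([ 0.6134, -0.0873]), array([ 0.6013, -0.0257]), array([ 0.6622, -0.0147]), array([ 0.6742, -0.0754])]
paddle px [ 0.6047 -0.1376  0.2746]
paddle px [ 0.6194 -0.1392  0.2746]
paddle px [ 0.6177 -0.1306  0.2746]
```

View pics/w2c.png

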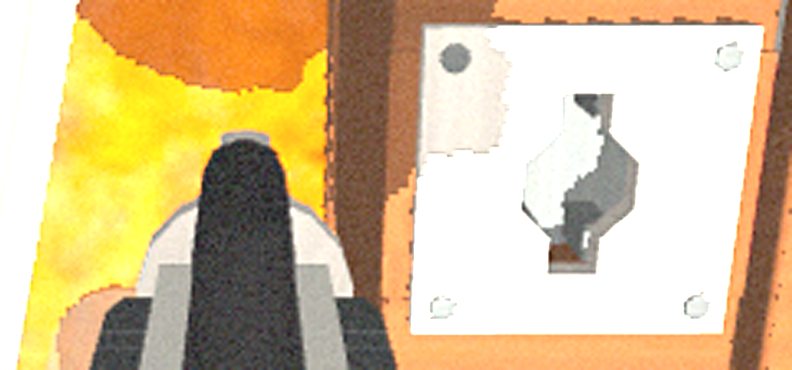

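The crop resolves the hole at 45.2 x 27.3 mm, which matches the drawing, with yaw 10.7°. The paddle's near end is at px (254,193), a wing tip at row 190, and the collar edges at columns 222 and 287. Next I'll fit the key's offset in the same image.

Run:
```python
from h import *
from scipy.optimize import least_squares
a=np.load("w2.npy");i=dict(mtx=a[:9].reshape(3,3),extrinsics=a[9:].reshape(4,4))
print(np.round(i["extrinsics"],3).tolist(),i["mtx"][0])
tcp=np.array([.643,-.1309,.2635])
y=np.radians(10.6);u=np.array([np.cos(y),np.sin(y),0]);v=np.array([-u[1],u[0],0])
for fz in(.1906,.1926,.1946):
  def pred(c):
    f=np.array([c[0],c[1],fz]);P=lambda a,b,z:proj("wrist",f+a*u+b*v+[0,0,z],i)
    th=np.linspace(0,2*np.pi,73)
    col=np.array([P(.018*np.cos(t),.018*np.sin(t),.032) for t in th])
    return P(-.032,0,.042),P(-.032,0,.082),P(-.021,0,.017),P(-.021,0,.008),col[:,0].min(),col[:,0].max(),P(0,-.006,.082)[0],P(0,.006,.082)[0]
  def res(c):
    p=pred(c);return [p[0][1]-192.8,min(p[2][1],p[3][1])-189.8,(p[4]+p[5])/2-254.5,p[0][0]-254.2]
  r=least_squares(res,tcp[:2],x_scale=.01);print(fz,r.x,r.fun,[np.round(q,1) for q in pred(r.x)])
```

```text
[[-0.187, 0.943, 0.276, 0.573], [0.982, 0.179, 0.052, -0.144], [-0.0, 0.28, -0.96, 0.381], [0.0, 0.0, 0.0, 1.0]] [315.01509693   0.         253.35326054]
0.1906 [ 0.64755586 -0.12956375] [-1.99727594  2.46163204 -0.29926968  0.2672004 ] [array([254.5, 190.8]), array([254.8, 221.6]), array([254.3, 196.8]), array([254.2, 192.3]), np.float64(221.5), np.float64(286.9), np.float64(239.4), np.float64(269.6)]
0.1926 [ 0.64697209 -0.12968076] [-2.00207007  2.47390443 -0.30128262  0.26860429] [array([254.5, 190.8]), array([254.8, 222.1]), array([254.3, 196.8]), array([254.2, 192.3]), np.float64(221.1), np.float64(287.3), np.float64(239.2), np.float64(269.8)]
0.1946 [ 0.64638834 -0.12979775] [-2.00694965  2.48648996 -0.3033503   0.27004186] [array([254.5, 190.8]), array([254.8, 222.7]), array([254.3, 196.9]), array([254.2, 192.3]), np.float64(220.7), np.float64(287.7), np.float64(238.9), np.float64(270.1)]
```

Run:
```python
from h import *
a=np.load("w2.npy");c0=a[9:].reshape(4,4)[:3,3];c1=bot.camera_info("wrist")["extrinsics"][:3,3];print(c0,c1)
o=bot.get_obs();p=o["ee_pos"]+(c0-c1)+[-.0079,.0787,-.027]
p[2]=.237;want(p,190.67);print(p)
```

```text
[ 0.57297312 -0.14414733  0.38099653] [ 0.57215428 -0.14518976  0.38159116]
d [-0.0077  0.0797  0.0271] turn -0.09 q [-11.6  20.8  29.7  99.   -0.  -22.2] t 4.9167 pos [ 0.6422 -0.1321  0.2641] [ 1.7997e+02 -1.1000e-01 -1.6942e+02] F [ 0.4 -0.8 -1.8]
[ 0.63514926 -0.05232689  0.237     ]
```

>>> drive_effector(increments="-0.003 0.03 0 0 0\n-0.006 0.06 0 0 0\n-0.0077 0.0797 0.015 0 0\n-0.0077 0.0797 0.034 0 0\n-0.0077 0.0797 0.034 0 0")

```text
time: 5.33
ee_pos: [0.6335, -0.053, 0.2282]
tcp_rot: [180.0, -0.2, -169.5]
wrist_force: [-1.0, -0.6, -3.0]
opening: 0.0111
grasp_force: 78.2
```

>>> drive_effector(increments="0 0 0 0 0\n0 0 0 0 0")

```text
time: 5.5
ee_pos: [0.6349, -0.0542, 0.2324]
tcp_rot: [-180.0, 0.0, -169.6]
wrist_force: [-0.2, 0.1, -0.8]
opening: 0.0108
grasp_force: 78.2
```

Run:
```python
from h import *
i=bot.camera_info("wrist");w=bot.camera("wrist");s=bot.camera("side")
want((.6352,-.0523,.2),190.67)
print("hole px",proj("wrist",(.6376,-.0513,.15),i),"hole side",proj("side",(.6376,-.0513,.15)))
f=lambda im,x,y,w_,h_:cv2.convertScaleAbs(cv2.resize(im[y:y+h_,x:x+w_],(400,400),interpolation=cv2.INTER_CUBIC),alpha=1.6,beta=20)
cv2.imwrite("pics/c3.png",np.hstack([f(w,186,130,140,140),f(s,213,140,60,60)]))
```

```text
d [-0.0002  0.0017  0.0326] turn -0.26 q [ -4.9  16.9  21.2  94.2  -0.  -15.3] t 5.6 pos [ 0.6353 -0.054   0.2326] [-1.7997e+02  9.0000e-02 -1.6959e+02] F [ 0.1  0.1 -1.3]
hole px [257.03832236 212.00584369] hole side [243.36932635 188.31885803]
```

View pics/c3.png

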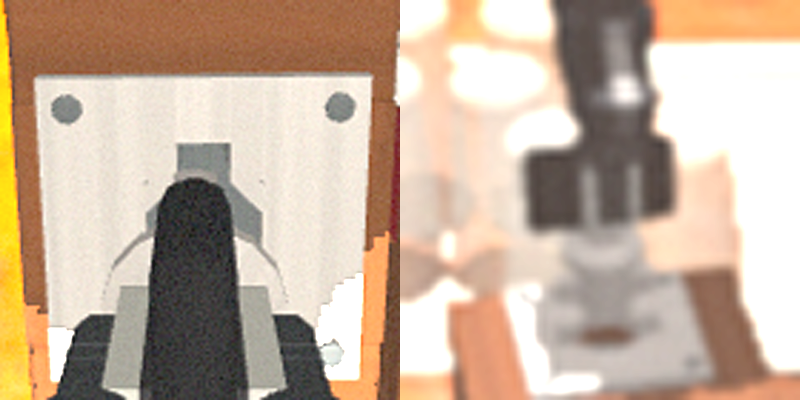

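Left (wrist): the notch is centred at crop column 203, the wing tip is at about (194,174), and the notch's end is at row 143. So the key sits about 2 mm to the left of the hole. I'll compute the offset along x.

Run:
```python
from h import *
i=bot.camera_info("wrist");C=lambda x,y:(186+x*.35-.3,130+y*.35-.3)
y=np.radians(10.6);u=np.array([np.cos(y),np.sin(y)]);v=np.array([-u[1],u[0]])
n=atz("wrist",C(203.5,143),.15,i)[:2]
hole=n+.02275*u
h2=np.mean([atz("wrist",C(66,109),.15,i)[:2],atz("wrist",C(340,107),.15,i)[:2]],0)
print("hole",hole,"rivmid",h2, "along",(hole-h2)@u)  # rivet pitch
print("pitch",np.linalg.norm(atz("wrist",C(66,109),.15,i)-atz("wrist",C(340,107),.15,i)))
for z,dz in((.1666,.005),(.1696,.008),(.1786,.017)):
  k=atz("wrist",C(194,172),z,i)[:2]+.021*u;print("key by wing",k,"need u,v",(hole-k)@u,(hole-k)@v)
k=atz("wrist",C(195,180),.2036,i)[:2]+.032*u;print("key by paddle",k,(hole-k)@u,(hole-k)@v)
for xx in(113,288):print(atz("wrist",C(xx,290),.1936,i)[:2])
want((.6352,-.0523,.2),190.67)
```

```text
hole [ 0.63846178 -0.05121511] rivmid [ 0.608   -0.05705] along 0.031015296056622423
pitch 0.06222901252631285
key by wing [ 0.63904164 -0.05323702] need u,v -0.00019803400700224008 0.0020940781999634795
key by wing [ 0.63824164 -0.05343702] need u,v 0.0006251045424398605 0.0021435041893032294
key by wing [ 0.63554164 -0.05393702] need u,v 0.003371005660450052 0.002138303217223656
key by paddle [ 0.64045393 -0.05281356] -0.0016641195640161284 0.0019376320628432077
[ 0.6361 -0.0694]
[ 0.6301 -0.0369]
d [-0.0002  0.0017  0.0326] turn -0.26 q [ -4.9  16.9  21.2  94.2  -0.  -15.3] t 5.6 pos [ 0.6353 -0.054   0.2326] [-1.7997e+02  9.0000e-02 -1.6959e+02] F [ 0.1  0.1 -1.3]
```

>>> drive_effector(increments="-0.0003 0.002 0 0 0\n-0.0003 0.002 0.004 0 0\n-0.0003 0.002 0.008 0 0\n-0.0003 0.002 0.012 0 0\n-0.0003 0.002 0.012 0 0")

```text
time: 6.02
ee_pos: [0.6348, -0.0509, 0.2179]
tcp_rot: [180.0, -0.1, -169.5]
wrist_force: [-0.7, 0.1, -2.4]
opening: 0.0114
grasp_force: 78.3
```

>>> drive_effector(increments="0 0 0.003 0 0\n0 0 0.006 0 0\n0 0 0.006 0 0")

```text
time: 6.27
ee_pos: [0.6349, -0.0508, 0.2125]
tcp_rot: [180.0, -0.0, -169.5]
wrist_force: [-0.3, -0.2, -2.1]
opening: 0.0119
grasp_force: 78.3
```

>>> drive_effector(increments="0 0 0.003 0 0\n0 0 0.006 0 0\n0 0 0.009 0 0\n0 0 0.009 0 0")

```text
time: 6.6
ee_pos: [0.6348, -0.0509, 0.2034]
tcp_rot: [180.0, -0.1, -169.5]
wrist_force: [-0.4, 0.4, -1.8]
opening: 0.0113
grasp_force: 78.3
```

>>> drive_effector(increments="0 0 0.003 0 0\n0 0 0.006 0 0\n0 0 0.008 0 0\n0 0 0.008 0 0")

```text
time: 6.93
ee_pos: [0.6349, -0.0509, 0.1957]
tcp_rot: [180.0, -0.0, -169.5]
wrist_force: [-1.1, -0.6, -2.1]
opening: 0.0115
grasp_force: 78.2
```

Slides in freely. The last few mm until contact:

>>> drive_effector(increments="0 0 0.002 0 0\n0 0 0.0025 0 0\n0 0 0.0025 0 0")

```text
time: 7.18
ee_pos: [0.6351, -0.0509, 0.1941]
tcp_rot: [-180.0, 0.0, -169.5]
wrist_force: [0.4, 0.2, 0.2]
opening: 0.011
grasp_force: 78.5
```

>>> drive_effector(increments="0 0 0.001 0 0\n0 0 0.0015 0 0\n0 0 0.0015 0 0")

```text
time: 7.43
ee_pos: [0.6351, -0.0509, 0.194]
tcp_rot: [-180.0, 0.1, -169.5]
wrist_force: [-3.8, 0.7, 8.0]
opening: 0.0113
grasp_force: 80.0
```

>>> drive_effector(increments="0 0 0 0 0\n0 0 0 5 0\n0 0 0 10 0\n0 0 0 15 0\n0 0 0 20 0")

```text
time: 7.85
ee_pos: [0.6354, -0.051, 0.194]
tcp_rot: [180.0, 0.1, 170.3]
wrist_force: [-0.5, 1.0, 7.1]
opening: 0.0112
grasp_force: 79.7
```

```bash
python3 -c "
from workcell import bot;o=bot.get_obs();print(o['wrist_force'],o['torque'])"
```

```text
[-0.50825409  1.02602194  7.1041451 ] [-0.01793815  0.19246254  0.14770269]
```

>>> drive_effector(increments="0 0 0 6 0\n0 0 0 12 0\n0 0 0 18 0\n0 0 0 24 0\n0 0 0 24 0")

```text
time: 8.27
ee_pos: [0.6357, -0.0505, 0.194]
tcp_rot: [179.9, 0.1, 146.1]
wrist_force: [-0.5, 3.1, 6.7]
opening: 0.0111
grasp_force: 79.8
```

>>> drive_effector(increments="0 0 0 6 0\n0 0 0 12 0\n0 0 0 18 0\n0 0 0 18 0")

```text
time: 8.6
ee_pos: [0.6361, -0.0502, 0.1941]
tcp_rot: [179.8, 0.1, 128.2]
wrist_force: [2.3, 4.0, 7.7]
opening: 0.0114
grasp_force: 79.8
```

```bash
python3 -c "
from workcell import bot;o=bot.get_obs();print(o['wrist_force'],o['torque'])"
```

```text
[2.31046822 4.03706062 7.71502506] [ 0.69423328 -0.18547514  0.0032026 ]
```

>>> drive_effector(increments="0 0 0 4 0\n0 0 0 8 0\n0 0 0 11 0\n0 0 0 11 0")

```text
time: 8.93
ee_pos: [0.6363, -0.0502, 0.1941]
tcp_rot: [179.7, 0.1, 117.3]
wrist_force: [3.3, 3.3, 6.4]
opening: 0.0112
grasp_force: 79.7
```

```bash
python3 -c "
from workcell import bot;o=bot.get_obs();print(o['wrist_force'],o['torque'])"
```

```text
[3.27343536 3.34188227 6.37231453] [ 0.72977264 -0.69166059  0.0309882 ]
```

>>> drive_effector(increments="0 0 0 3 0\n0 0 0 3 0\n0 0 0 3 0")

```text
time: 9.18
ee_pos: [0.6364, -0.0502, 0.1941]
tcp_rot: [179.7, 0.1, 114.5]
wrist_force: [3.9, 4.0, 5.7]
opening: 0.0114
grasp_force: 79.8
```

```bash
python3 -c "
from workcell import bot;o=bot.get_obs();print(o['wrist_force'],o['torque'])"
```

```text
[3.94226877 4.01973756 5.73425253] [ 0.68686922 -0.82850332  0.32300826]
```

>>> drive_effector(increments="0 0 0 0 0.04\n0 0 0 0 0.04\n0 0 0 0 0.04\n0 0 0 0 0.04")

```text
time: 9.52
ee_pos: [0.635, -0.051, 0.192]
tcp_rot: [-180.0, -0.0, 114.5]
wrist_force: [-0.9, 0.1, 0.0]
opening: 0.0398
grasp_force: 0.0
```

>>> drive_effector(increments="0 0 -0.03 0 0.04\n0 0 -0.06 0 0.04\n0 0 -0.1 0 0.04\n0 0 -0.1 0 0.04")

```text
time: 9.85
ee_pos: [0.6359, -0.0511, 0.3004]
tcp_rot: [179.5, 0.3, 114.5]
wrist_force: [0.8, -1.2, 3.0]
opening: 0.04
grasp_force: 0.0
```

Run:
```python
from h import *
want((.5,.05,.25),180)
w=bot.camera("wrist");s=bot.camera("side");t=bot.camera("top")
f=lambda im,x,y,w_,h_:cv2.convertScaleAbs(cv2.resize(im[y:y+h_,x:x+w_],(400,300),interpolation=cv2.INTER_CUBIC),alpha=1.5,beta=15)
cv2.imwrite("pics/s2.png",s);cv2.imwrite("pics/t2.png",t)
cv2.imwrite("pics/c4.png",np.vstack([np.hstack([f(w,0,0,512,384),f(s,200,150,80,60)]),np.hstack([f(t,150,130,160,120),f(s,200,170,160,120)])]))
```

```text
d [ 0.1485 -0.0822  0.0489] turn -65.52 q [ -4.6  18.8  31.2 101.9  -0.   60.9] t 9.85 pos [ 0.6359 -0.0511  0.3004] [179.51   0.28 114.48] F [ 0.8 -1.2  3. ]
```

View pics/c4.png

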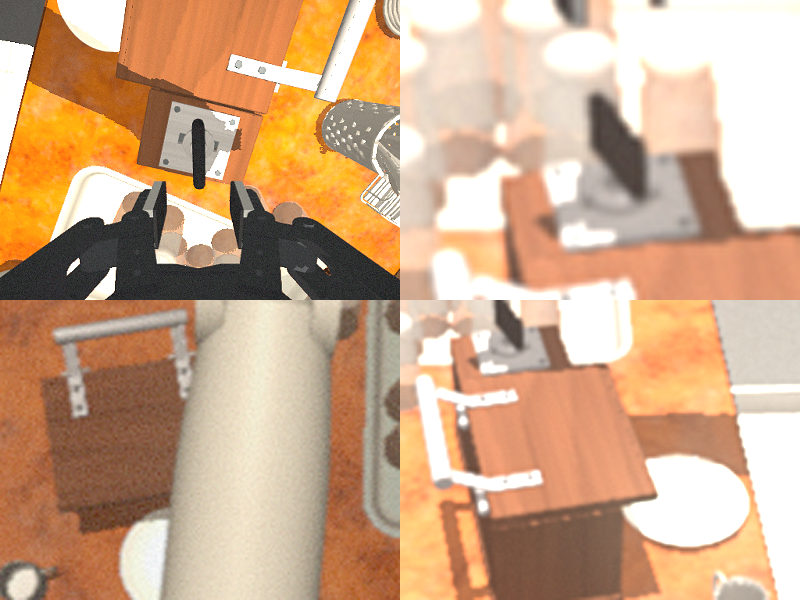

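The crops show the key upright in the lock and turned well over, and the gripper is clear of it. The lid's front edge in the side picture runs from about (280,197) to (302,248). Since the tool always points down, I'll press the closed fingers on the lid's nose, lift it by friction, then push it over from the front.

Run:
```python
from h import *
A=atz("side",(280,196.8),.148)[:2];B=atz("side",(302,248),.148)[:2];print(A,B,np.linalg.norm(A-B),(A+B)/2)
T=lambda x,y:(160+x*.3-.35,125+(y-300)*.3-.35)
A=atz("top",T(283,586),.15)[:2];print("top right corner",A)
y=np.radians(10.6);u=np.array([np.cos(y),np.sin(y)]);v=np.array([-u[1],u[0]])
h=np.array([.636,-.051]);O=h+.11*v;E=O-.095*u+.046*v;print("O",O,"edge",E,"front corners",E-.007*u+.1085*v,E-.007*u-.1085*v)
want((*(E-.045*u),.3),190.6)
```

```text
[ 0.5351 -0.0109] [0.4923 0.1947] 0.21000761890941005 [0.5137 0.0919]
top right corner [ 0.504  -0.0202]
O [0.61576535 0.05712289] edge [0.51392473 0.08486254] front corners [0.48708546 0.19022336] [ 0.52700291 -0.02307361]
d [ 0.1847 -0.0978 -0.0079] turn -76.11 q [ -4.6  18.9  30.4 101.5  -0.   60.9] t 10.0 pos [ 0.6353 -0.051   0.2922] [1.7998e+02 2.0000e-02 1.1449e+02] F [ 0.1  0.2 -0.8]
```

>>> drive_effector(increments="0.037 -0.02 0 -7 0\n0.074 -0.039 0 -14 0\n0.111 -0.059 0 -21 0\n0.148 -0.078 0 -28 0\n0.185 -0.098 0 -35 0")

```text
time: 10.42
ee_pos: [0.4678, 0.0768, 0.2901]
tcp_rot: [-179.9, -0.1, 149.8]
wrist_force: [0.3, 0.2, 1.4]
opening: -0.0004
grasp_force: 0.0
```

>>> drive_effector(increments="0 0 0 -7 0\n0 0 0 -14 0\n0 0 0 -21 0\n0 0 0 -28 0\n0 0 0 -35 0")

```text
time: 10.83
ee_pos: [0.4694, 0.0762, 0.2906]
tcp_rot: [-180.0, -0.1, -175.1]
wrist_force: [0.5, -0.3, -0.5]
opening: -0.0
grasp_force: 0.0
```

>>> drive_effector(increments="0 0 0 -6 0\n0 0 0 -6 0")

```text
time: 11.0
ee_pos: [0.4695, 0.0761, 0.2906]
tcp_rot: [180.0, -0.1, -169.2]
wrist_force: [0.1, -0.3, -0.1]
opening: -0.0002
grasp_force: 0.0
```

```bash
python3 -c "
from h import *
want((.4697,.0766,.153),190.6)"
```

```text
d [-0.0006  0.0004  0.1376] turn 0.16 q [ 9.2 -4.1  4.8 99.  -0.  -1.6] t 11.0 pos [0.4695 0.0761 0.2906] [ 1.8000e+02 -1.5000e-01 -1.6924e+02] F [ 0.1 -0.3 -0.1]
```

>>> drive_effector(increments="0 0 0.04 0 0\n0 0 0.08 0 0\n0 0 0.12 0 0\n0 0 0.138 0 0\n0 0 0.138 0 0")

```text
time: 11.42
ee_pos: [0.4672, 0.0757, 0.1485]
tcp_rot: [180.0, -0.5, -169.7]
wrist_force: [0.8, 0.2, 0.4]
opening: 0.0001
grasp_force: 0.0
```

>>> drive_effector(increments="-0.01 0 0 0 0\n-0.018 0 0 0 0\n-0.018 0 0 0 0\n-0.018 0 0 0 0")

```text
time: 11.75
ee_pos: [0.4889, 0.0797, 0.1556]
tcp_rot: [-180.0, 0.1, -169.5]
wrist_force: [0.2, 0.1, -0.0]
opening: -0.0
grasp_force: 0.0
```

>>> drive_effector(increments="-0.003 0 0 0 0\n-0.006 0 0 0 0\n-0.008 0 0 0 0\n-0.008 0 0 0 0")

```text
time: 12.08
ee_pos: [0.496, 0.081, 0.1544]
tcp_rot: [-180.0, 0.0, -169.5]
wrist_force: [-0.3, -0.1, 0.0]
opening: -0.0002
grasp_force: 0.0
```

>>> drive_effector(increments="-0.002 0 0 0 0\n-0.003 0 0 0 0\n-0.003 0 0 0 0")

```text
time: 12.33
ee_pos: [0.4972, 0.0813, 0.1543]
tcp_rot: [180.0, -0.2, -169.5]
wrist_force: [-8.3, -1.1, 4.6]
opening: 0.0
grasp_force: 4.4
```

>>> drive_effector(increments="-0.002 0 0 0 0\n-0.003 0 0 0 0\n-0.003 0 0 0 0")

```text
time: 12.58
ee_pos: [0.4975, 0.0813, 0.1541]
tcp_rot: [-180.0, -0.5, -169.5]
wrist_force: [-24.3, -5.1, 12.4]
opening: -0.0003
grasp_force: 12.3
```

>>> drive_effector(increments="-0.001 0 0 0 0\n-0.002 0 0 0 0\n-0.002 0 0 0 0")

```text
time: 12.83
ee_pos: [0.4977, 0.0814, 0.1541]
tcp_rot: [180.0, -0.7, -169.5]
wrist_force: [-34.5, -5.4, 16.1]
opening: 0.0
grasp_force: 17.7
```

>>> drive_effector(increments="0.002 0 -0.003 0 0\n0.002 0 -0.006 0 0\n0.0015 0 -0.012 0 0\n0.0005 0 -0.018 0 0\n0.0005 0 -0.02 0 0")

```text
time: 13.25
ee_pos: [0.4994, 0.0817, 0.1737]
tcp_rot: [180.0, -0.5, -169.5]
wrist_force: [-17.6, -4.0, 1.1]
opening: 0.0002
grasp_force: 9.1
```

Run:
```python
from h import *
want((.4977,.0814,.154),190.5)
s=bot.camera("side");cv2.imwrite("pics/s3.png",cv2.resize(s[150:300,190:390],(800,600),interpolation=cv2.INTER_CUBIC))
```

```text
d [0.0016 0.     0.0197] turn -0.01 q [ 9.3 -1.4 -5.6 86.3 -0.  -1.2] t 13.25 pos [0.4994 0.0817 0.1737] [ 180.     -0.49 -169.51] F [-17.6  -4.    1.1]
```

View pics/s3.png

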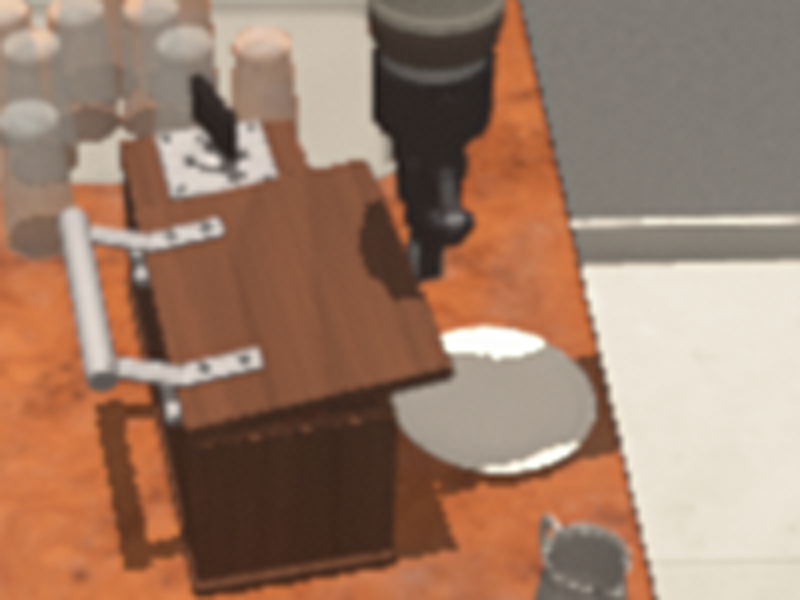

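The lid's edge is rising: it has a visible gap to the box at (400,400), and the key is still upright at (215,115). I'll continue along the arc.

>>> drive_effector(increments="-0.0015 0 -0.007 0 0\n-0.003 0 -0.0136 0 0\n-0.005 0 -0.02 0 0\n-0.007 0 -0.027 0 0\n-0.0098 0 -0.033 0 0")

```text
time: 13.72
ee_pos: [0.5083, 0.0834, 0.2071]
tcp_rot: [180.0, -0.6, -169.5]
wrist_force: [-26.6, -5.2, 8.9]
opening: -0.0004
grasp_force: 13.9
```

>>> drive_effector(increments="-0.003 0 -0.006 0 0\n-0.0064 0 -0.012 0 0\n-0.01 0 -0.0185 0 0\n-0.014 0 -0.0245 0 0\n-0.0185 0 -0.03 0 0")

```text
time: 14.13
ee_pos: [0.5245, 0.0865, 0.2391]
tcp_rot: [180.0, -0.7, -169.5]
wrist_force: [-44.6, -7.2, 27.9]
opening: -0.0004
grasp_force: 23.0
```

>>> drive_effector(increments="0.002 0 -0.003 0 0\n0.002 0 -0.006 0 0\n0.002 0 -0.006 0 0")

```text
time: 14.38
ee_pos: [0.5273, 0.087, 0.2446]
tcp_rot: [180.0, -0.1, -169.5]
wrist_force: [-12.9, -1.7, 7.8]
opening: 0.0001
grasp_force: 6.4
```

Run:
```python
from h import *
want((.4977,.0814,.154),190.5)
```

```text
d [ 0.03   -0.0002  0.0906] turn -0.0 q [ 9.4  2.7  6.4 93.8  0.  -1.1] t 14.3833 pos [0.5273 0.087  0.2446] [ 1.7998e+02 -9.0000e-02 -1.6950e+02] F [-12.9  -1.7   7.8]
```

>>> drive_effector(increments="-0.005 0 -0.006 0 0\n-0.01 0 -0.0115 0 0\n-0.015 0 -0.0165 0 0\n-0.02 0 -0.0215 0 0\n-0.025 0 -0.026 0 0")

```text
time: 14.8
ee_pos: [0.553, 0.0916, 0.2704]
tcp_rot: [180.0, 0.0, -169.5]
wrist_force: [-2.8, 0.3, 1.1]
opening: 0.0001
grasp_force: 1.1
```

>>> drive_effector(increments="-0.006 0 -0.005 0 0\n-0.012 0 -0.009 0 0\n-0.018 0 -0.013 0 0\n-0.022 0 -0.016 0 0")

```text
time: 15.13
ee_pos: [0.5756, 0.0958, 0.2854]
tcp_rot: [-180.0, 0.0, -169.5]
wrist_force: [-0.3, -1.2, -0.3]
opening: -0.0003
grasp_force: 0.2
```

>>> drive_effector(increments="-0.012 0 -0.006 0 0\n-0.024 0 -0.011 0 0\n-0.036 0 -0.014 0 0\n-0.045 0 -0.016 0 0\n-0.045 0 -0.016 0 0")

```text
time: 15.55
ee_pos: [0.6205, 0.1041, 0.3006]
tcp_rot: [-180.0, -0.0, -169.5]
wrist_force: [0.2, -0.3, -0.4]
opening: -0.0001
grasp_force: 0.0
```

Run:
```python
from h import *
s=bot.camera("side");cv2.imwrite("pics/s4.png",cv2.resize(s[110:260,190:390],(800,600),interpolation=cv2.INTER_CUBIC))
```

```text
(no output)
```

View pics/s4.png

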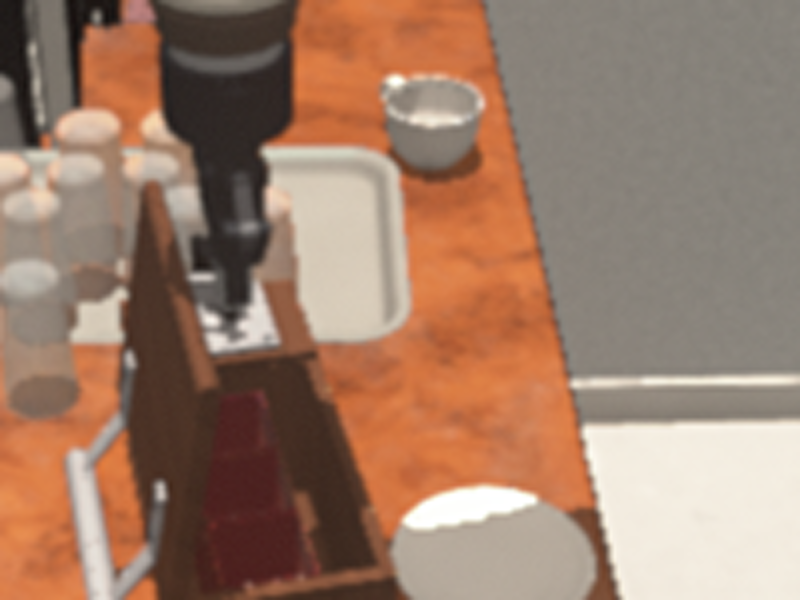

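The lid stands open beyond vertical, with its front edge at about (210,380), well clear of the finger at (235,290). I'll back the arm out to the front and up, wait for the lid to settle, and check.

>>> drive_effector(increments="0.03 0 -0.01 0 0\n0.06 0 -0.02 0 0\n0.1 0 -0.03 0 0\n0.14 0 -0.04 0 0\n0.18 0 -0.05 0 0")

```text
time: 16.02
ee_pos: [0.4398, 0.0706, 0.3511]
tcp_rot: [-180.0, -0.0, -169.5]
wrist_force: [-0.3, -0.0, -0.0]
opening: -0.0002
grasp_force: 0.0
```

>>> drive_effector(increments="0 0 0 0 0\n0 0 0 0 0\n0 0 0 0 0\n0 0 0 0 0\n0 0 0 0 0")

```text
time: 16.43
ee_pos: [0.4429, 0.0712, 0.3502]
tcp_rot: [180.0, -0.1, -169.5]
wrist_force: [-0.7, 0.5, 0.1]
opening: 0.0001
grasp_force: 0.0
```

>>> drive_effector(increments="0 0 0 0 0\n0 0 0 0 0\n0 0 0 0 0\n0 0 0 0 0\n0 0 0 0 0")

```text
time: 16.85
ee_pos: [0.4424, 0.0711, 0.3511]
tcp_rot: [180.0, -0.0, -169.5]
wrist_force: [-0.7, -0.1, 0.3]
opening: 0.0001
grasp_force: 0.0
```

Run:
```python
from h import *
s=bot.camera("side");cv2.imwrite("pics/s5.png",cv2.resize(s[110:260,190:390],(800,600),interpolation=cv2.INTER_CUBIC))
```

```text
(no output)
```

View pics/s5.png

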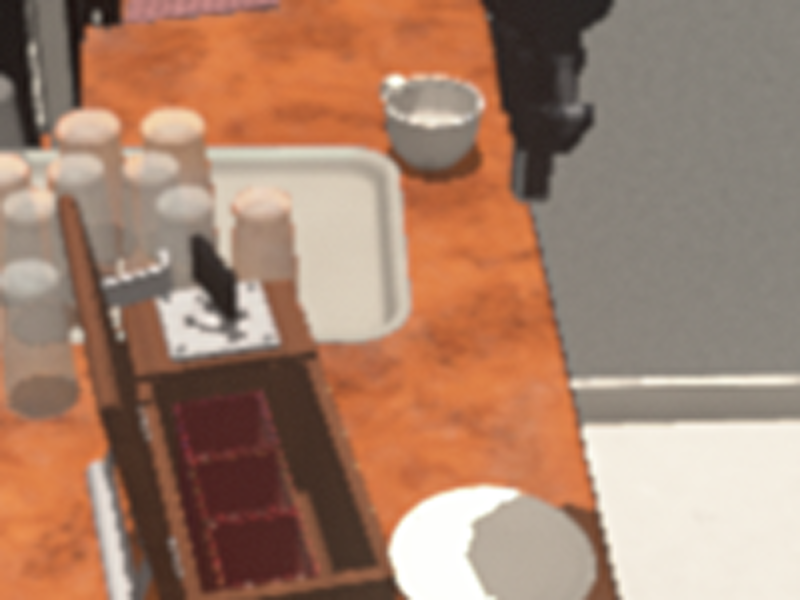

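The lid leans back fully open, with its edge at about (105,400). The key stands turned in the lock at (215,280), the plate is unmoved, and the gripper is clear. I'll hand it in.

>>> drive_effector(increments="0 0 0 0 0\n0 0 0 0 0\n0 0 0 0 0\n0 0 0 0 0\n0 0 0 0 0")

```text
time: 17.32
ee_pos: [0.4423, 0.0711, 0.3513]
tcp_rot: [-180.0, 0.0, -169.5]
wrist_force: [0.3, -0.4, 0.1]
opening: 0.0001
grasp_force: 0.0
```

```bash
python3 -c "
from workcell import bot;print(bot.job_done())"
```

```text
the job is handed in; nothing more can be done
None
```

The key is fully home and turned to its stop in the lock, the lid rests open by itself, and the job was handed in at 17.3 s; no verdict came back, and one 0.4 s stretch of lid pushing read about 53 N at the wrist, under the 120 N wrist limit but above the 40 N arm/gripper-body limit if that counts fingertips.

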